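# Free a charged battery from a left-hand clamp

## Robot

A 7-joint arm with a two-finger parallel gripper is mounted at the origin on a cart in front of the work surface, level with it; the furniture and walls round the work are solid. World frame = base frame: x ahead of the robot, y to its left, z up, the work surface at z = 0. Lengths are in m, angles in rad, forces in N, time in s.
With the tool pointing down it reaches from about 0.425 to 0.925 m from the base axis. Payload 6.8 kg.
Tool frame: the origin (TCP) lies midway between the tips of the shut fingers; the grasp point (between the pads) lies 19 mm behind it; z points along the fingers, y is the line along which they close (so a half turn about z gives the same grasp; the last joint's range is limited). The gripper opens to 85 mm and grips with 20 to 120 N. Pads are 22 mm wide; open, the fingers measure 114 mm over their backs; the gripper's body (76 mm by 85 mm) begins 54 mm behind the grasp point. The pads swing forward as they close: fully open they stand 13 mm farther back than shut.
Start: joints at [-1.401, 0.477, 0.022, 1.555, -0.011, 1.109, -0.083], TCP at [0.185, 0.649, 0.231] pointing down, gripper open.
Joint ranges: [-2.96, 2.96], [-0.34, 2.1], [-1.41, 1.46], [0.24, 2.44], [-1.37, 4.51], [0.17, 1.92], [-2.96, 2.96]. Speed limits (rad/s): [2.39, 2.39, 3.14, 3.14, 3.14, 3.14, 3.14].

## Interface

Orientations are given as a unit quaternion [x, y, z, w].
In Python, from station import telemetry, cams, close_job gives the robot as it stands. The module is installed in compiled form; this text tells all that it offers.
- The arm moves only by the shell command python3 -m creep 'ROWS'. ROWS is JSON, a list that holds one entry, the list of rows, each a list of 7 numbers: the turn, a rotation vector about the world's x, y, z in degrees, then the shift along the world's x, y, z in mm, then the finger opening in mm, from 0 to 85.4. In form: [[[rx, ry, rz, dx, dy, dz, gripper], ...]]. A call has 1 to 12 rows; each row is the pose to reach, as a shift and turn from the pose commanded when the call began; what a row does not reach only later rows make up. A row lasts 1/10 s, in which the tool goes at most 50 mm and 8.59 degrees, less where a joint would pass 70% of its speed; a pose out of reach is approached as far as the arm can. A call with a gripper value outside its range is refused whole. The fingers move at their own pace and stop on an object; the grip force is fixed at half the most. Time passes only in rows, so rows that repeat a pose let the fingers close. It gives the time, the measured TCP pose, the force, the opening and the grip force at its end, in the units of the state.
- telemetry.sense(): the state, without advancing time (a new reading comes with each control period).
- cams.get_image(name): name is "side" or "top"; returns a dict with "image" (480x640x3 uint8, red, green, blue), "K" (3x3 intrinsics, pixels), "R" (3x3) and "t" (3): a world point X has camera coordinates R X + t. Camera axes: x right, y down, z forward; pixel columns grow to the right and rows downward; lengths in m; the calibration is good to about 2 mm. A picture is of the moment at which its call begins. There is no depth.
- close_job(): hands the job in; it is judged then, once.
The state is a dict: "t": time; "q": joint angles; "qvel": joint speeds; "joint_efforts": joint torques, N m; "tcp_pos": TCP position; "ee_rot": TCP orientation; "ft_force": force on the tool from outside, world axes, zero at the start; "torque": the same for the moment, N m; "width": finger opening in m; "grasp_force": force on a finger pad.
Only numpy, scipy, OpenCV 4.12 (cv2) and the standard library are available. Lean on these libraries where they do the work, as an engineer would, in place of code of your own. Each camera call takes 0.05 s, during which the arm holds its last target. There are 200 camera calls.

## Task

The camera battery in the charging cradle is charged. The cradle's wing knob has a left-hand thread: turn it clockwise to loosen it, until you feel it come up firmly against its stop, but do not force it beyond that or tighten it up hard the other way. Then lift the battery out and set it down flat (not dropped) in the tray beside the spare battery, leaving the spare, the film and the filter case where they are.

Things in the scene. Friction and masses are not known exactly. Their poses are not given: they have to be found in the camera images.
- cradle: black charging cradle fixed to the desk, base 80 x 168 x 14 mm; origin on the desk straight under the battery. Its y axis runs from the battery to the knob, whose upright axis stands at y = +80 mm.
- cradle_seat (a point): top of the grey seat (36 x 36 mm) under the battery, 32 mm above the desk. On its -y side a fixed jaw, to 44 mm height; on its +y side the moving jaw, 34 mm wide along x, whose lip (to 54 mm height) reaches 4 mm over the battery's edge while clamped. Unscrewing draws it back 8 mm to +y, during the last 2.2 rad of turning; then the battery lifts straight out.
- knob_grip (a point): centre of the wing of the black clamp knob, 78 mm above the desk: an upright flat bar 58 mm long (point x), 13 mm thick (point y), 26 mm high, top at 91 mm; below it a round hub, 34 mm across, 52 to 67 mm high. It turns about the vertical without rising. Turning takes 0.05 to 0.1 N m; the stop comes after 2.2 to 3.2 rad clockwise, differently each time, not seen from the wing's angle.
- post (a joint): twist (rad) of the rubber-bushed post that carries the knob, a spring of 4 N m per rad: it shows the torque on the knob, 0 unloaded, positive when turned clockwise (seen from above). Under 0.03 while the knob turns freely; it rises once the knob is against its stop. Firmly against the stop is 0.065 (0.26 N m) or more; over 0.24 (0.96 N m) either way is forcing it.
- battery_center (a point): centre of the dark grey camera battery lying flat in the cradle, 52 mm (point x, across the cradle) x 36 mm (point y) x 16 mm; 42 g. Its ends stand 8 mm out beyond the seat on both sides along x, free to be gripped from above; its centre starts 40 mm above the desk.
- battery: the same battery; origin at the centre of its underside, z up
- tray: low open dark wooden tray fixed to the desk, 160 (x) x 200 (y) x 18 mm, walls and floor 5 mm thick; origin at the centre of its underside. The spare battery and film stand in its -y half.
- tray_free (a point): centre of the free (+y) half of the tray, on its floor, 5 mm above the desk
- spare_center (a point): centre of the spare battery, same shape and size, lying flat in the -y half of the tray; leave it
- film: film cassette, 25 mm in diameter, 48 mm high, standing in the tray's -y half; origin under its centre; leave it
- filter: flat square grey filter case 82 x 82 x 13 mm lying beside the cradle; origin under its centre; leave it
Mind the look-alikes: they are no part of the job. Leave any turquoise look-alike of the battery alone.

How it is judged:
On the way, in this order (a step that is already met when the one before it is completed fails the run):
1. the knob is turned clockwise until it bears firmly on its stop at the loose end (at least 0.26 N m) (value of joint post above 0.065 rad), for 0.1 s.
2. the freed battery is lifted clear of the cradle (z of battery_center in the frame of cradle above 0.07 m), for 0.1 s.
At the end, for the whole second after the job is handed in: The battery rests flat on the tray's floor (centre 9 to 17 mm above the tray's underside, within 60 mm along x and 80 mm along y of its middle, tilt under 0.12 rad), at rest, and the knob is left without load (post twist within 0.05 rad) (x of battery_center in the frame of tray between -0.06 and 0.06 m and y of battery_center in the frame of tray between -0.08 and 0.08 m and z of battery_center in the frame of tray between 0.009 and 0.017 m and angle between battery's own z axis and vertical below 0.12 rad and linear speed of battery below 0.02 m/s and value of joint post between -0.05 and 0.05 rad); the robot touches nothing.
It fails at once if the knob is forced against its stop (over 0.96 N m) (value of joint post above 0.24 rad).
It fails at once if the knob is forced the wrong way, tighter (over 0.96 N m) (value of joint post below -0.24 rad).
It fails at once if the battery is dropped or thrown (faster than 0.9 m/s) (linear speed of battery above 0.9 m/s).
It fails at once if the spare battery, the film or the filter case is displaced by more than 20 mm (distance of any of spare_center, film, filter from where it was at the start of the episode above 0.02 m).
It also fails if it takes over 72 s, if anything falls off the work surface, if the arm or the gripper's body presses on something with over 40 N, if the wrist force passes 120 N, or if a joint passes its speed limit or range.

## Working session

There is one attempt and no reset: what is moved stays moved. The work goes in short steps, Python scripts to look and compute and a shell command to move; the robot and the scene stay as the last step left them, time stands still between calls to the robot, and variables do not carry over. Pictures are saved under pics/ and viewed, at most 10 in all, crops included, and the job is handed in when it is done.

```bash
mkdir -p pics; cat > h.py <<'E'
import numpy as np, cv2
from station import telemetry, cams
def snap(n,f,crop=None,s=1):
    d=cams.get_image(n); im=d["image"][:,:,::-1]
    if crop: x0,y0,x1,y1=crop; im=im[y0:y1,x0:x1]
    cv2.imwrite("pics/"+f,cv2.resize(im,None,fx=s,fy=s,interpolation=cv2.INTER_CUBIC)); return d
def ray(d,px,z):
    K,R,t=map(np.array,(d["K"],d["R"],d["t"])); c=-R.T@t
    v=R.T@np.linalg.inv(K)@np.array([px[0],px[1],1.]); return c+v*(z-c[2])/v[2]
def proj(d,X):
    K,R,t=map(np.array,(d["K"],d["R"],d["t"])); p=K@(R@np.array(X)+t); return p[:2]/p[2]
E
python3 - <<'E'
from h import *
for n in("top","side"):
    d=snap(n,n+"0.png",); R=np.array(d["R"]);print(n,-R.T@d["t"],R[2],d["K"][0][0])
s=telemetry.sense();print({k:np.round(v,3) for k,v in s.items()})
E
```

```text
top [ 0.47588255 -0.01488702  1.1721055 ] [ 0.07389321 -0.01179323 -0.99719643] 571.23936842091
side [ 0.56744748 -0.92497896  0.48541465] [-0.04085515  0.91779746 -0.39494136] 499.0741622534006
{'t': np.float64(0.1), 'q': array([-1.401,  0.478,  0.022,  1.556, -0.012,  1.109, -0.083]), 'qvel': array([ 0.001, -0.003, -0.   , -0.002, -0.   , -0.   ,  0.002]), 'joint_efforts': array([ 4.0000e-03, -5.9776e+01,  1.6140e+00, -2.8195e+01,  1.3000e-02,
        5.0000e-03, -0.0000e+00]), 'tcp_pos': array([0.185, 0.649, 0.23 ]), 'ee_rot': array([ 0.138,  0.99 , -0.001, -0.   ]), 'ft_force': array([-0.985,  0.231, -0.386]), 'torque': array([-0.01 , -0.032, -0.017]), 'grasp_force': np.float64(0.0), 'width': np.float64(0.086)}
```

View pics/top0.png

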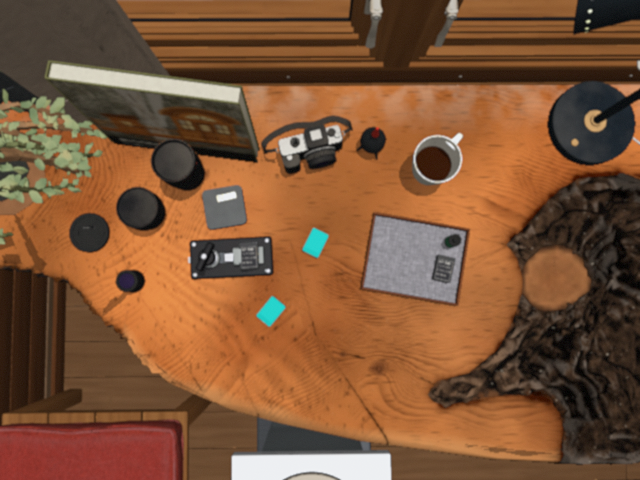

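View pics/side0.png

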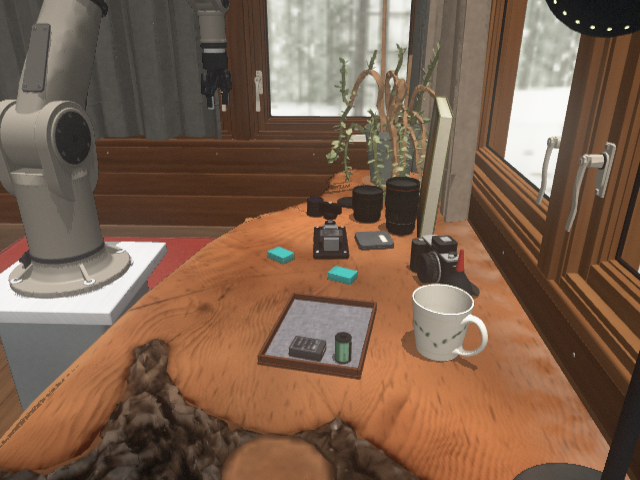

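Top view: the cradle is at (232,257) with its knob at (207,257) and the dark battery at (246,257). The filter case is at (224,207), and the tray at (416,259) holds the spare (443,269) and film (452,240). 
Candidates for the battery: dark one in the cradle (246,257), spare in the tray (443,269), turquoise ones (315,242) and (270,311). I choose the dark one in the cradle and will check it in a close crop.

```bash
python3 - <<'E'
from h import *
d=snap("top","c1.png",(180,225,290,295),7)
E
```

```text
(no output)
```

View pics/c1.png

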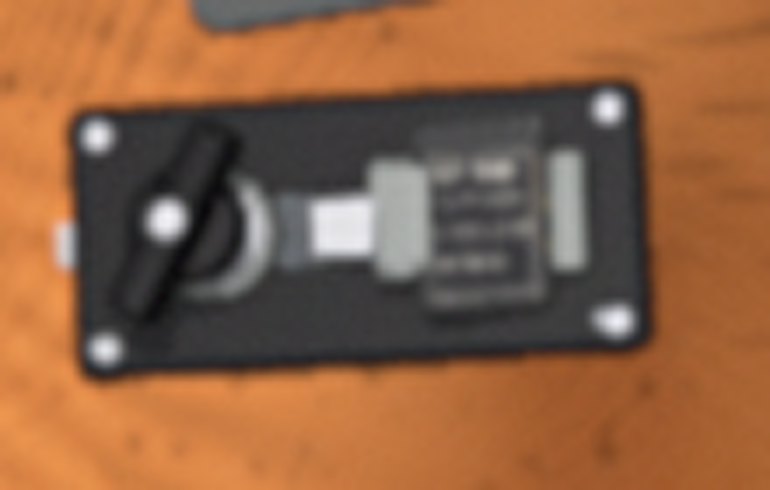

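The crop confirms it: the dark, labelled battery sits between the grey jaws. The wing runs from crop (217,127) to (138,315), with its screw cap at (166,220).

```bash
python3 - <<'E'
from h import *
d=cams.get_image("top")
f=lambda p,z:ray(d,(180+p[0]/7,225+p[1]/7),z)
C=[f(p,.014) for p in((72,112),(637,85),(652,350),(85,378))]
for c in C:print(c.round(4))
c=np.mean(C,0);yd=(C[0]+C[3]-C[1]-C[2])[:2];print("len",np.linalg.norm(yd)/2);yd/=np.linalg.norm(yd)
print("centre",c,"ydir",yd,"yaw(y axis from world y)",np.degrees(np.arctan2(-yd[0],yd[1])))
a,b,m=f((217,127),.091),f((138,315),.091),f((166,220),.093)
print("wing",a,b,(a+b)/2,m,"len",np.linalg.norm(a-b),"ang from world x",np.degrees(np.arctan2(*(a-b)[[1,0]])))
B=[f(p,.048) for p in((540,118),(548,300))];print("bat -y edge",B)
fj=[f(p,.044) for p in((568,152),(571,268))];print("fixed jaw mid",np.mean(fj,0))
T=[ray(d,p,.018) for p in((374,214),(468,229),(458,304),(362,289))]
for t in T:print("tray",t.round(4))
print("tray c",np.mean(T,0)); print("spare",ray(d,(443,269),.021),"film",ray(d,(452,240),.048),"filter",ray(d,(224,207),.013))
E
```

```text
[0.5792 0.2416 0.014 ]
[0.5859 0.0779 0.014 ]
[0.5089 0.0737 0.014 ]
[0.5021 0.2372 0.014 ]
len 0.16371027464228086
centre [0.5440039  0.15762584 0.014     ] ydir [-0.04108354  0.99915571] yaw(y axis from world y) 2.3545763491284597
wing [0.56794889 0.18538207 0.091     ] [0.51721865 0.20632535 0.091     ] [0.54258377 0.19585371 0.091     ] [0.54270731 0.1985797  0.093     ] len 0.05488331388353422 ang from world x -22.432605687190545
bat -y edge [array([0.57348899, 0.10254364, 0.048     ]), array([0.52217155, 0.10028441, 0.048     ])]
fixed jaw mid [0.5477234  0.09463591 0.044     ]
tray [ 0.6313 -0.1321  0.018 ]
tray [ 0.5992 -0.3233  0.018 ]
tray [ 0.4473 -0.2989  0.018 ]
tray [ 0.4791 -0.1056  0.018 ]
tray c [ 0.53925257 -0.21496991  0.018     ]
spare [ 0.51805616 -0.26963846  0.021     ] film [ 0.57436048 -0.28289806  0.048     ] filter [0.64845566 0.17380802 0.013     ]
```

Battery centre is about (0.547,0.119), knob axis about (0.543,0.199), and the wing lies at −22° from x. Next I move above the knob.

```bash
python3 -m creep '[[[0,0,-1,30,-38,0,85],[0,0,-2,70,-88,0,85],[0,0,-3,100,-126,0,85],[0,0,-4,130,-164,0,85],[0,0,-5,160,-202,0,85],[0,0,-6,190,-240,0,85],[0,0,-7,220,-278,0,85],[0,0,-8,250,-316,0,85],[0,0,-9,280,-354,0,85],[0,0,-10,310,-392,0,70],[0,0,-10,340,-428,0,60],[0,0,-10,358,-450,0,50]]]'; python3 -c "
from h import *
from scipy.spatial.transform import Rotation as R
s=telemetry.sense();print(s['q'].round(3),s['tcp_pos'].round(4));y=R.from_quat(s['ee_rot']).as_matrix()[:,1];print(np.degrees(np.arctan2(y[1],y[0])),s['torque'],s['ft_force'])
d=snap('top','c2.png',(170,215,280,295),7)
"
```

```text
t: 1.4
tcp_pos: [0.5453, 0.1948, 0.2315]
ee_rot: [0.227, 0.974, -0.0, 0.001]
ft_force: [0.2, -0.2, 0.7]
width: 0.0503
grasp_force: 0.0
[-0.668  0.323  0.272  1.806 -0.098  1.025  0.755] [0.5453 0.1948 0.2315]
63.816719896545365 [ 0.03624252 -0.01367241  0.00320543] [ 0.16259785 -0.24128803  0.6585063 ]
```

View pics/c2.png

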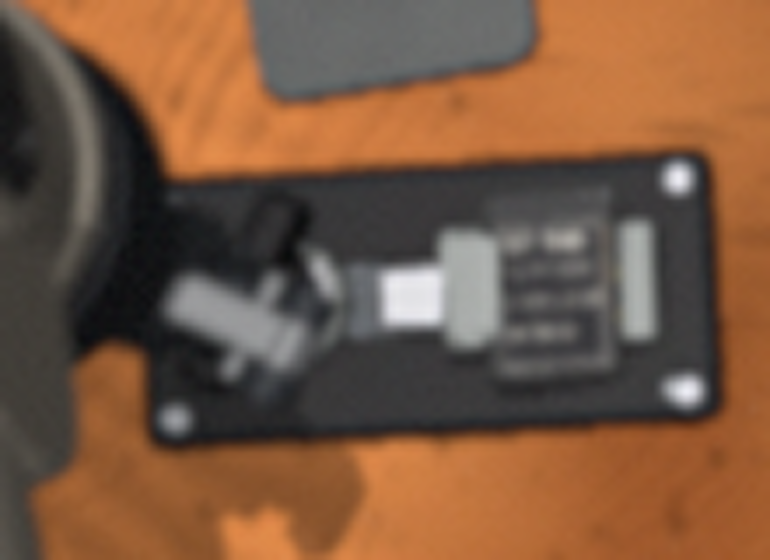

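The gripper is above the knob and nothing is in the way. Wing end is visible at crop (270,225). Clockwise travel left on joint 7 is 3.7 rad, enough for one grip. I let it settle and start down.

```bash
python3 -m creep '[[[0,0,0,0,0,-30,50],[0,0,0,0,0,-60,50],[0,0,0,0,0,-90,50],[0,0,0,0,0,-100,50],[0,0,0,0,0,-100,50]]]'; python3 -c "
from h import *
from scipy.spatial.transform import Rotation as R
s=telemetry.sense();print(s['q'].round(3),s['tcp_pos'].round(4));y=R.from_quat(s['ee_rot']).as_matrix()[:,1];print(np.degrees(np.arctan2(y[1],y[0])),s['torque'],s['ft_force'])
d=snap('side','c3.png',(290,160,380,260),6)
for p in([.543,.1985,.091],s['tcp_pos']):print((proj(d,p)-[290,160])*6)
"
```

```text
t: 1.95
tcp_pos: [0.542, 0.1989, 0.1301]
ee_rot: [0.224, 0.975, -0.001, -0.001]
ft_force: [-0.6, -0.2, -0.1]
width: 0.0501
grasp_force: 0.0
[-0.647  0.443  0.241  1.896 -0.14   0.822  0.786] [0.542  0.1989 0.1301]
64.09668956959851 [ 0.0187747  -0.02718506  0.00034041] [-0.56717633 -0.15650612 -0.09408967]
[234.40511977 252.16156841]
[232.4780573  157.45693141]
```

View pics/c3.png

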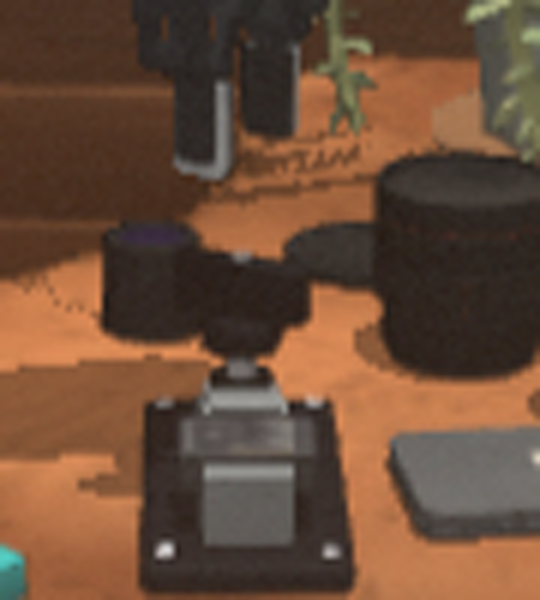

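In the side view, the wing cap is at crop (241,256) and the prediction was (234,252), so the knob is about 1.5 mm farther in +x. I correct for that, go down and close.

```bash
python3 -m creep '[[[0,0,0,1.5,0,-25,50],[0,0,0,1.5,0,-45,50],[0,0,0,1.5,0,-59,50],[0,0,0,1.5,0,-59,50],[0,0,0,1.5,0,-59,30],[0,0,0,1.5,0,-59,18],[0,0,0,1.5,0,-59,10],[0,0,0,1.5,0,-59,8],[0,0,0,1.5,0,-59,8],[0,0,0,1.5,0,-59,8]]]'; cat > s.py <<'E'
from h import *
from scipy.spatial.transform import Rotation as R
s=telemetry.sense();y=R.from_quat(s['ee_rot']).as_matrix()[:,1];print('q',s['q'].round(3),'tcp',s['tcp_pos'].round(4),'yaw',np.degrees(np.arctan2(y[1],y[0])).round(2),'M',s['torque'].round(3),'F',s['ft_force'].round(2))
E
python3 s.py
```

```text
t: 3.0
tcp_pos: [0.5453, 0.1992, 0.0736]
ee_rot: [0.224, 0.975, 0.001, 0.001]
ft_force: [-1.1, 0.2, 5.1]
width: 0.0117
grasp_force: 58.5
q [-0.626  0.526  0.219  1.924 -0.169  0.708  0.811] tcp [0.5453 0.1992 0.0736] yaw 64.07 M [-0.271  0.301  0.034] F [-1.05  0.23  5.12]
```

```bash
python3 -m creep '[[[0,0,-5,0,0,0,8],[0,0,-10,0,0,0,8],[0,0,-15,0,0,0,8],[0,0,-20,0,0,0,8],[0,0,-25,0,0,0,8],[0,0,-30,0,0,0,8],[0,0,-35,0,0,0,8],[0,0,-40,0,0,0,8]]]';python3 s.py
```

```text
t: 3.8
tcp_pos: [0.5451, 0.1987, 0.0736]
ee_rot: [0.546, 0.838, 0.0, 0.0]
ft_force: [-1.5, -1.9, 6.8]
width: 0.0114
grasp_force: 58.8
q [-0.764  0.549  0.404  1.934 -0.317  0.72   0.244] tcp [0.5451 0.1987 0.0736] yaw 23.87 M [-0.573  0.505  0.14 ] F [-1.49 -1.89  6.77]
```

```bash
python3 -m creep '[[[0,0,-6,0,0,0,8],[0,0,-12,0,0,0,8],[0,0,-18,0,0,0,8],[0,0,-24,0,0,0,8],[0,0,-30,0,0,0,8],[0,0,-36,0,0,0,8],[0,0,-42,0,0,0,8],[0,0,-48,0,0,0,8],[0,0,-54,0,0,0,8],[0,0,-60,0,0,0,8],[0,0,-65,0,0,0,8]]]';python3 s.py
```

```text
t: 4.9
tcp_pos: [0.5443, 0.1988, 0.0736]
ee_rot: [0.91, 0.414, -0.0, -0.0]
ft_force: [-3.7, -1.7, 9.5]
width: 0.0118
grasp_force: 59.3
q [-0.974  0.626  0.704  1.948 -0.573  0.777 -0.658] tcp [0.5443 0.1988 0.0736] yaw -41.14 M [-0.642  1.083  0.083] F [-3.66 -1.66  9.52]
```

```bash
python3 -m creep '[[[0,0,-5,0,0,0,8],[0,0,-10,0,0,0,8],[0,0,-15,0,0,0,8],[0,0,-19,0,0,0,8]]]' >/dev/null;python3 s.py; python3 -m creep '[[[0,0,-3,0,0,0,8],[0,0,-6,0,0,0,8]]]'>/dev/null;python3 s.py
```

```text
q [-1.029  0.66   0.789  1.951 -0.65   0.805 -0.92 ] tcp [0.5442 0.1989 0.0736] yaw -60.09 M [-0.577  1.21   0.149] F [-4.97 -1.67 10.53]
q [-1.045  0.672  0.815  1.952 -0.674  0.814 -1.002] tcp [0.5441 0.199  0.0736] yaw -66.02 M [-0.518  1.281  0.151] F [-5.51 -1.79 10.73]
```

```bash
python3 -m creep '[[[0,0,-3,0,0,0,8],[0,0,-5,0,0,0,8]]]' >/dev/null;python3 s.py
```

```text
q [-1.058  0.682  0.837  1.953 -0.695  0.823 -1.071] tcp [0.5441 0.1991 0.0736] yaw -71.0 M [-0.527  1.347  0.092] F [-5.57 -0.99 10.22]
```

```bash
python3 -m creep '[[[0,0,-3,0,0,0,8],[0,0,-5,0,0,0,8]]]' >/dev/null;python3 s.py
```

```text
q [-1.071  0.692  0.858  1.953 -0.715  0.832 -1.141] tcp [0.5441 0.1991 0.0735] yaw -76.0 M [-0.444  1.332  0.086] F [-5.28 -1.86 10.82]
```

```bash
python3 -m creep '[[[0,0,-3,0,0,0,8],[0,0,-5,0,0,0,8]]]' >/dev/null;python3 s.py
```

```text
q [-1.084  0.703  0.88   1.954 -0.734  0.842 -1.21 ] tcp [0.5441 0.1992 0.0736] yaw -80.97 M [-0.474  1.383  0.363] F [-4.81 -2.02 12.1 ]
```

```bash
python3 -m creep '[[[0,0,-2,0,0,0,8],[0,0,-2,0,0,0,8]]]' >/dev/null;python3 s.py
```

```text
q [-1.089  0.708  0.888  1.954 -0.742  0.846 -1.237] tcp [0.5441 0.1992 0.0736] yaw -82.88 M [-0.432  1.299  0.467] F [-5.67 -1.62 12.05]
```

```bash
python3 -m creep '[[[0,0,-1.5,0,0,0,8],[0,0,-1.5,0,0,0,8],[0,0,-1.5,0,0,0,8]]]' >/dev/null;python3 s.py
```

```text
q [-1.092  0.711  0.894  1.954 -0.747  0.848 -1.257] tcp [0.5441 0.1992 0.0735] yaw -84.31 M [-0.436  1.35   0.533] F [-5.94 -2.22 11.71]
```

The knob is firm on its stop at 0.53 N m. I ease back, open and rise.

```bash
python3 -m creep '[[[0,0,3,0,0,0,8],[0,0,6,0,0,0,8],[0,0,7,0,0,0,8]]]'>/dev/null;python3 s.py; python3 -m creep '[[[0,0,0,0,0,0,25],[0,0,0,0,0,0,45],[0,0,0,0,0,0,50],[0,0,0,0,0,20,50],[0,0,0,0,0,50,50],[0,0,0,0,0,90,60],[0,0,0,0,0,130,72],[0,0,0,0,0,150,75]]]'; python3 s.py
```

```text
q [-1.075  0.695  0.864  1.953 -0.72   0.835 -1.159] tcp [0.544  0.1991 0.0736] yaw -77.28 M [-0.483  1.266  0.141] F [-5.68 -1.23 10.23]
t: 7.7
tcp_pos: [0.546, 0.1991, 0.2255]
ee_rot: [0.994, 0.109, 0.002, -0.001]
ft_force: [0.2, 0.6, -1.0]
width: 0.0749
grasp_force: 0.0
q [-1.225  0.521  1.071  1.842 -0.517  1.087 -1.311] tcp [0.546  0.1991 0.2255] yaw -77.45 M [ 0.003 -0.011  0.035] F [ 0.16  0.65 -0.96]
```

```bash
python3 -m creep '[[[0,0,8,0,-10,0,75],[0,0,16,1,-20,0,75],[0,0,24,1,-30,0,75],[0,0,32,1,-40,0,75],[0,0,40,2,-50,0,70],[0,0,48,2,-60,0,66],[0,0,56,3,-70,0,66],[0,0,64,3,-80,0,66],[0,0,72,3,-80,0,66],[0,0,80,3,-80,0,66],[0,0,80,3,-80,-30,66],[0,0,80,3,-80,-60,66]]]' >/dev/null; python3 -m creep '[[[0,0,0,0,0,-30,66],[0,0,0,0,0,-50,66],[0,0,0,0,0,-50,66]]]' >/dev/null;python3 s.py; python3 -c "
from h import *
d=snap('side','c4.png',(290,170,380,260),6.6)
for p in([.5475,.119,.048],telemetry.sense()['tcp_pos']):print((proj(d,p)-[290,170])*6.6)
"
```

```text
q [-0.803  0.508  0.625  1.971 -0.409  0.795  0.101] tcp [0.5456 0.1187 0.1098] yaw 2.57 M [0.042 0.014 0.034] F [-0.23 -0.01  0.7 ]
[264.72250897 406.66393002]
[264.11426073 232.54471179]
```

View pics/c4.png

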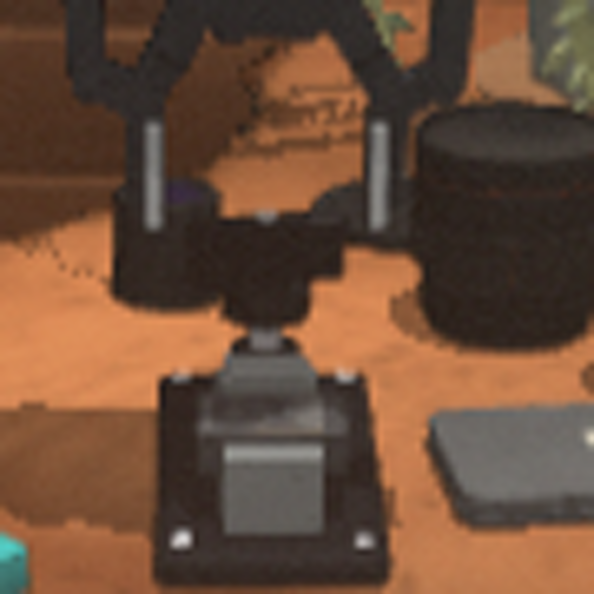

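Side view: the battery spans crop 200–343 (centre 271,405) and the fingers are centred at 266, so I shift +1.5 mm in x, go down and grip.

```bash
python3 -m creep '[[[0,0,0,1.5,0,-25,66],[0,0,0,1.5,0,-50,66],[0,0,0,1.5,0,-70,66],[0,0,0,1.5,0,-82,66],[0,0,0,1.5,0,-87,66],[0,0,0,1.5,0,-87,66]]]'; python3 -m creep '[[[0,0,0,0,0,0,58],[0,0,0,0,0,0,52],[0,0,0,0,0,0,48],[0,0,0,0,0,0,46],[0,0,0,0,0,0,46],[0,0,0,0,0,0,46]]]'; python3 s.py
```

```text
t: 9.85
tcp_pos: [0.5496, 0.1192, 0.0258]
ee_rot: [0.691, 0.723, 0.0, 0.0]
ft_force: [0.6, 0.5, 0.2]
width: 0.0662
grasp_force: 0.0
t: 10.45
tcp_pos: [0.5498, 0.1193, 0.0266]
ee_rot: [0.691, 0.723, 0.001, 0.0]
ft_force: [-2.5, -0.4, 7.0]
width: 0.0507
grasp_force: 62.4
q [-0.718  0.634  0.521  2.    -0.519  0.638  0.189] tcp [0.5498 0.1193 0.0266] yaw 2.57 M [0.022 0.362 0.019] F [-2.52 -0.36  6.96]
```

Gripped (width 50.7 mm, 62 N). I lift slowly while watching the force.

```bash
python3 -m creep '[[[0,0,0,0,0,3,46],[0,0,0,0,0,6,46],[0,0,0,0,0,10,46]]]'; python3 s.py
```

```text
t: 10.75
tcp_pos: [0.5491, 0.1192, 0.0357]
ee_rot: [0.691, 0.723, 0.0, 0.0]
ft_force: [1.0, 0.6, -0.5]
width: 0.0505
grasp_force: 62.5
q [-0.729  0.62   0.534  1.998 -0.507  0.656  0.18 ] tcp [0.5491 0.1192 0.0357] yaw 2.59 M [-0.04   0.026  0.037] F [ 0.99  0.56 -0.5 ]
```

The battery is free. Before the carry I check how far the tips hang below its underside, since the tray floor limits that.

```bash
python3 -m creep '[[[0,0,0,0,0,5,46],[0,0,0,0,0,5,46]]]'; python3 -c "
from h import *
d=snap('side','c5.png',(300,180,370,250),8)
s=telemetry.sense();c=s['tcp_pos'];print((proj(d,c)-[300,180])*8,(proj(d,c+[0,0,.01])-[300,180])*8)
"
```

```text
t: 10.95
tcp_pos: [0.5496, 0.1192, 0.0411]
ee_rot: [0.691, 0.723, 0.001, 0.0]
ft_force: [0.2, 0.0, -0.8]
width: 0.0508
grasp_force: 62.5
[247.39571201 436.25820051] [247.65027372 403.77374427]
```

View pics/c5.png

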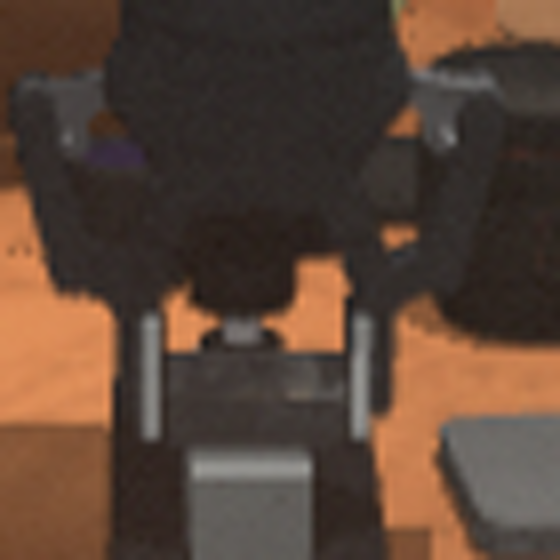

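The strip bottoms (tips) are at crop row 438 and the battery's lower edge is near 440. Allowing for depth, the tips hang about 2 mm below the underside. I set the battery back on the seat and regrip 6 mm higher, so it can be laid down properly.

```bash
python3 -m creep '[[[0,0,0,0,0,-6,46],[0,0,0,0,0,-12,46],[0,0,0,0,0,-15,46],[0,0,0,0,0,-15,46],[0,0,0,0,0,-15,56],[0,0,0,0,0,-15,60],[0,0,0,0,0,-9,60],[0,0,0,0,0,-9,52],[0,0,0,0,0,-9,46],[0,0,0,0,0,-9,46],[0,0,0,0,0,-9,46],[0,0,0,0,0,-9,46]]]'; python3 -m creep '[[[0,0,0,0,0,5,46],[0,0,0,0,0,20,46],[0,0,0,0,0,50,46],[0,0,0,0,0,80,46],[0,0,0,0,0,110,46],[0,0,0,0,0,110,46],[0,0,0,0,0,110,46]]]';python3 s.py
```

```text
t: 12.2
tcp_pos: [0.5494, 0.1191, 0.032]
ee_rot: [0.691, 0.723, 0.0, -0.0]
ft_force: [-2.7, -0.1, 7.0]
width: 0.0504
grasp_force: 62.2
t: 12.9
tcp_pos: [0.5494, 0.1194, 0.1424]
ee_rot: [0.691, 0.723, 0.001, 0.0]
ft_force: [0.0, -0.2, 0.1]
width: 0.0506
grasp_force: 62.6
q [-0.832  0.465  0.662  1.947 -0.376  0.852  0.075] tcp [0.5494 0.1194 0.1424] yaw 2.59 M [-0.014  0.064 -0.002] F [ 0.05 -0.17  0.07]
```

```bash
python3 -m creep '[[[0,0,-1,0,-15,0,46],[0,0,-2,0,-45,0,46],[0,0,-4,-1,-75,0,46],[0,0,-5,-1,-105,0,46],[0,0,-6,-2,-135,0,46],[0,0,-8,-2,-165,0,46],[0,0,-9,-3,-195,0,46],[0,0,-10,-3,-225,0,46],[0,0,-11,-4,-255,0,46],[0,0,-12,-4,-275,0,46],[0,0,-12,-4,-285,0,46],[0,0,-12,-4,-285,0,46]]]'; python3 -m creep '[[[0,0,0,0,0,-30,46],[0,0,0,0,0,-60,46],[0,0,0,0,0,-90,46],[0,0,0,0,0,-110,46],[0,0,0,0,0,-120,46],[0,0,0,0,0,-125,46],[0,0,0,0,0,-125,46]]]'; python3 -c "
from h import *
d=snap('side','c6.png',(230,210,410,390),3)
"
```

```text
t: 14.1
tcp_pos: [0.5439, -0.1679, 0.1407]
ee_rot: [0.764, 0.645, -0.001, -0.0]
ft_force: [0.4, 1.1, -0.5]
width: 0.0503
grasp_force: 62.6
t: 14.8
tcp_pos: [0.5452, -0.1654, 0.0162]
ee_rot: [0.763, 0.647, -0.0, -0.0]
ft_force: [0.1, -0.1, -1.2]
width: 0.0504
grasp_force: 62.7
```

View pics/c6.png

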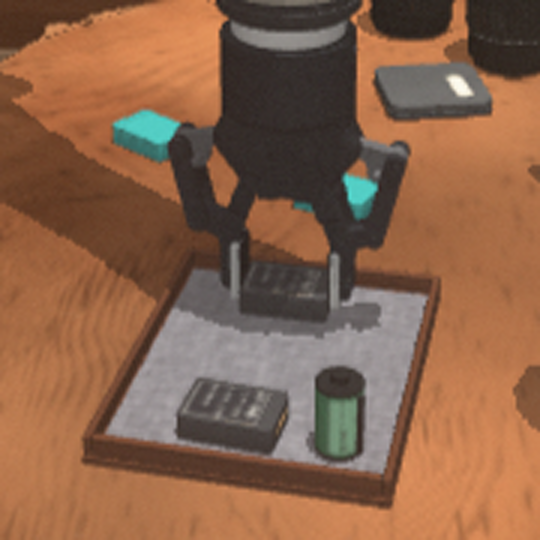

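The battery hangs level over the free half (288,290), clear of the walls, spare and film. I lower the last 10 mm until it touches.

```bash
python3 -m creep '[[[0,0,0,0,0,-3,46],[0,0,0,0,0,-6,46],[0,0,0,0,0,-9,46],[0,0,0,0,0,-9,46]]]'|grep -E "tcp|ft"; python3 -m creep '[[[0,0,0,0,0,-1,46],[0,0,0,0,0,-1,46]]]'|grep -E "tcp|ft"
```

```text
tcp_pos: [0.5449, -0.1657, 0.0071]
ft_force: [-0.1, 0.5, 0.0]
tcp_pos: [0.5451, -0.1659, 0.0063]
ft_force: [0.3, -0.7, -0.1]
```

```bash
python3 -m creep '[[[0,0,0,0,0,-1,46],[0,0,0,0,0,-1,46]]]'|grep -E "tcp|ft"; python3 -m creep '[[[0,0,0,0,0,-1,46],[0,0,0,0,0,-1,46]]]'|grep -E "tcp|ft"
```

```text
tcp_pos: [0.5451, -0.1659, 0.0052]
ft_force: [0.1, -0.4, 0.5]
tcp_pos: [0.5452, -0.1659, 0.005]
ft_force: [-2.4, 0.7, 8.3]
```

Contact at 8 N. I release and rise.

```bash
python3 -m creep '[[[0,0,0,0,0,0,54],[0,0,0,0,0,0,60],[0,0,0,0,0,0,64],[0,0,0,0,0,0,66],[0,0,0,0,0,15,66],[0,0,0,0,0,40,66],[0,0,0,0,0,80,66],[0,0,0,0,0,120,66],[0,0,0,0,0,150,66],[0,0,0,0,0,150,66],[0,0,0,0,0,150,66],[0,0,0,0,0,150,66]]]'; python3 -c "
from h import *
d=snap('side','c7.png',(230,190,410,390),3)
"
```

```text
t: 17.05
tcp_pos: [0.5444, -0.1655, 0.1537]
ee_rot: [0.763, 0.647, -0.0, -0.001]
ft_force: [-0.2, 0.1, 0.1]
width: 0.0659
grasp_force: 0.0
```

View pics/c7.png

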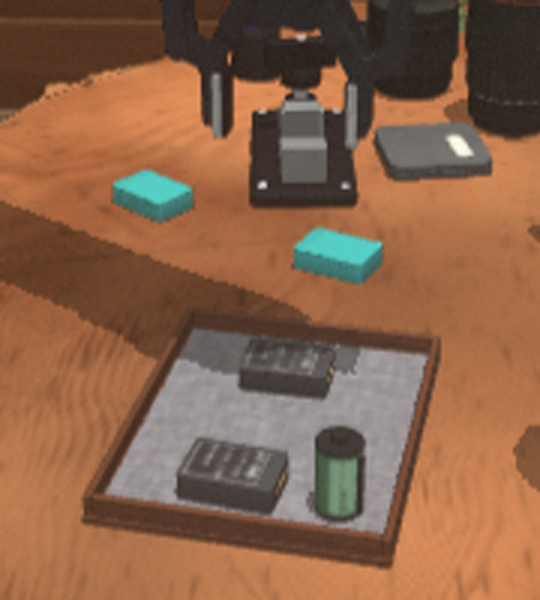

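The battery lies flat in the free half at (288,365), the cradle is empty, and the spare, film and filter case are where they were.

```bash
python3 -c "
from station import close_job;print(close_job())"
```

```text
the job is handed in; nothing more can be done
None
```

I turned the knob clockwise to its stop (about 0.53 N m measured at the wrist), lifted the battery out and laid it flat in the free half of the tray; the spare, film and filter case look unmoved, and the job is handed in at about 17 s, with no verdict returned.

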